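# Cash up at the food stall's till

## Task

Close up the till for the night: push the open cash drawer home until its catch takes it. Then take the red-headed till key from the wooden stand, put it into the lock on the register's key panel, all the way down to its shoulder (the pins are sticky, so jiggle it if it catches), and turn it a quarter clockwise against the spring. Finish while still holding the key there, fully turned, since the lock springs back if it is let go; leave the blue key, the meal box and the sauce bottle alone.

Things in the scene. Friction and masses are not known exactly. Their poses are not given: they have to be found in the camera images.
- till_drawer (a joint): how far the cash drawer is open, m: 0 shut, positive drawn out towards the robot. It runs at about 2 N; over the last 12 mm a ball catch resists with up to about 10 N and then, from 5 mm, pulls the drawer home against its stop and keeps it there
- drawer_face (a point): middle of the flat black front of the cash drawer (330 wide, 82 mm high, centre 49 mm above the counter); moves with it. x points into the register, the way to push; y along the front to the left; z up. Even shut, it stands 30 mm proud of the register's housing, whose sloping key panel begins there, 97 mm above the counter
- lock_face (a point): centre of the flat end of the key lock: a brass plug in a steel ring 33 mm across, 8 mm proud of the sloping cream key panel, right of the keys as seen from the robot. z is the lock's axis, out of the panel (0.21 rad from vertical, leaning to the register's front); x up the slope, away from that front; y to the left. Does not turn with the plug
- keyway (a point): the keyway's bottom, on the lock's axis 31 mm below the lock's face, same axes as the face; does not turn. In the unturned plug the keyway is a slot along x, 11.2 mm (x) by 4 mm (y), its mouth bevelled to 9 mm (y). Three sprung pins at 9, 16 and 22 mm depth press on a narrow edge of the blade, each taking 5 to 15 N to pass, more if the key is held off line
- mode_lock (a joint): turn of the lock's plug, rad: 0 as found, positive clockwise seen from above, stop at 1.571 (a quarter turn). The deepest pin bolts it until the key is all the way in. A spring turns it back to 0, with about 0.03 N m at the start and 0.07 N m fully turned. The key has about 0.12 rad of play in the keyway, so turn it a little further
- till_key_head (a point): centre of the till key's red plastic head, where to hold it: 28 mm (x) by 10 mm (y, the way to grip) by 40 mm (z). z points from blade to head. A neck 16 x 8 mm below it ends in the shoulder, 26 mm below this point. At the start the key stands blade down in the stand, its shoulder on the stand's top. About 30 g
- till_key_shoulder (a point): on the till key's axis at the shoulder, where the steel blade begins; same axes as the head. The blade reaches 29.5 mm down from here: 10 mm (x) by 3 mm (y), the last 5 mm pointed. Both ways round fit the lock. Fully in, the shoulder sits on the lock's face
- till_key: the till key as a whole; origin and axes are those of the shoulder point
- key_stand: dark wooden key stand, 50 mm (x) by 130 mm (y) by 40 mm high, fixed to the counter, origin at the centre of its underside. Two slots in its top, 34 mm deep, 60 mm apart along y, hold a key each, wide side along the stand's y. Which key is in which slot varies
- shutter_key: a like key with a blue head, in the other slot of the stand; not to be disturbed. Origin at its shoulder
- meal_box: closed white foam meal box 208 x 198 x 74 mm on the counter, origin at the centre of its underside; not to be disturbed
- sauce_bottle: red-brown sauce bottle, 54 mm across and 170 mm high, standing on the counter, origin at the centre of its underside; not to be disturbed

How it is judged:
By the outcome, as a careful person would: the job done as asked, in the order asked, and still so for the second after the job is handed in, while the arm keeps its last pose, push and grip.
It also fails if it takes over 64 s, if anything falls off the work surface, if the arm or the gripper's body presses on something with over 40 N, if the wrist force passes 120 N, or if a joint passes its speed limit or range.

## Robot

A 6-joint arm with a two-finger parallel gripper is mounted at the origin on the work surface. World frame = base frame: x ahead of the robot, y to its left, z up, the work surface at z = 0. Lengths are in m, angles in rad, forces in N, time in s.
With the tool pointing down it reaches from about 0.325 to 0.9 m from the base axis. Payload 6.1 kg.
Tool frame: the origin (TCP) lies midway between the tips of the shut fingers; the grasp point (between the pads) lies 19 mm behind it; z points along the fingers, y is the line along which they close (so a half turn about z gives the same grasp; the last joint's range is limited). The gripper opens to 85 mm and grips with 20 to 120 N. Pads are 22 mm wide; open, the fingers measure 114 mm over their backs; the gripper's body (76 mm by 85 mm) begins 54 mm behind the grasp point. The pads swing forward as they close: fully open they stand 13 mm farther back than shut.
Start: joints at [1.144, 0.22, 1.526, -0, 1.395, -0.126], TCP at [0.185, 0.597, 0.231] pointing down, gripper open.
Joint ranges: [-2.98, 2.98], [-0.91, 2.08], [0.09, 2.57], [-1.24, 4.39], [0.2, 2.65], [-2.68, 2.68]. Speed limits (rad/s): [2.57, 2.57, 3.01, 3.14, 3.14, 3.14].

## Interface

Orientations are given as [roll, pitch, yaw] about the fixed x, y, z axes, in that order (R = Rz(yaw) Ry(pitch) Rx(roll)).
In Python, from plant import movep, move_l, set_joints, gripper_to, hold, inverse_kinematics, observe, get_image, get_calibration, Unreachable, job_done gives the robot as it stands. Calls block until the motion is done:
- movep(position, orientation): joint-space move of the TCP to a pose.
- move_l(position, feed=0.15, rotation=None, max_force=None): straight line of the TCP; rotation=None keeps the orientation; feed is the mean speed in m/s. With max_force (N) it stops when the force on the tool has changed by that much, and returns True; else False.
- set_joints(angles): joint-space move.
- gripper_to(opening, f_grip=None): finger opening in m; f_grip is the grip in N (None keeps the last); returns when the fingers have stopped.
- hold(seconds).
- inverse_kinematics(position, orientation): joint angles nearest the present ones, or None.
- observe(): the state.
- get_image(name): name is "side" or "top"; returns (picture, depth): 420x560x3 uint8, red, green, blue; 420x560 float32, m along the optical axis (not along the pixel's ray), 0 where there is no reading.
- get_calibration(name): a dict with "intrinsics" (3x3 intrinsics, pixels), "world_from_camera" (4x4, takes a point from camera to world coordinates). Camera axes: x right, y down, z forward; pixel columns grow to the right and rows downward; lengths in m; the calibration is good to about 2 mm. A picture is of the moment at which its call begins. get_calibration takes no time and is no camera call.
A pose or a line that the arm cannot do raises Unreachable and nothing moves.
- job_done(): hands the job in; it is judged then, once.
The state is a dict: "time_s": time; "q": joint angles; "joint_velocities": joint speeds; "joint_torque": joint torques, N m; "eef_pos": TCP position; "tcp_rot": TCP orientation; "ft_force": force on the tool from outside, world axes, zero at the start; "torque": the same for the moment, N m; "opening": finger opening in m; "grasp_force": force on a finger pad.
Only numpy, scipy, OpenCV 4.12 (cv2) and the standard library are available. Lean on these libraries where they do the work, as an engineer would, in place of code of your own. Each camera call takes 0.05 s, during which the arm holds its last target. There are 200 camera calls.

## Working session

There is one attempt and no reset: what is moved stays moved. The work goes in short steps, each a Python script; the robot and the scene stay as the last script left them, time stands still between calls to the robot, and variables do not carry over. Pictures are saved under pics/ and viewed, at most 10 in all, crops included, and the job is handed in when it is done.

```bash
ls; mkdir -p pics; python3 - <<'E'
from plant import *
import cv2,numpy as np
for n in("side","top"):
    p,d=get_image(n); np.savez(f"pics/{n}0.npz",p=p,d=d)
    cv2.imwrite(f"pics/{n}0.png",p[:,:,::-1]); c=get_calibration(n); print(n,c["intrinsics"],np.round(c["world_from_camera"],3))
print(observe())
E
```

```text
pics
side [[430.647357     0.         281.32541093]
 [  0.         430.647357   208.83300919]
 [  0.           0.           1.        ]] [[ 0.738 -0.419  0.53  -0.126]
 [-0.675 -0.465  0.572 -0.681]
 [ 0.006 -0.78  -0.626  0.929]
 [ 0.     0.     0.     1.   ]]
top [[498.15402908   0.         272.39771599]
 [  0.         498.15402908 209.60858005]
 [  0.           0.           1.        ]] [[ 0.006 -0.982  0.19   0.268]
 [-1.    -0.003  0.012  0.054]
 [-0.011 -0.19  -0.982  1.691]
 [ 0.     0.     0.     1.   ]]
{'time_s': 0.1, 'q': array([ 1.14390809e+00,  2.21154978e-01,  1.52748096e+00,  2.95380002e-05,
        1.39472978e+00, -1.26097219e-01]), 'joint_velocities': array([ 0.00145653, -0.0026439 , -0.00227057, -0.00032041, -0.00019915,
       -0.00061123]), 'joint_torque': array([ 9.10697709e-04, -4.98246968e+01, -3.90547371e+01, -2.40982718e-05,
        5.63997222e-03, -2.56009417e-05]), 'eef_pos': array([0.1849375 , 0.59644109, 0.23031221]), 'tcp_rot': array([-3.13983733e+00, -2.51826596e-04,  2.84079622e+00]), 'ft_force': array([ 0.72024694,  0.07108107, -0.22680695]), 'torque': array([-0.00037529,  0.01619834,  0.02832599]), 'grasp_force': 0.0, 'opening': 0.08563591124340326}
```

View pics/side0.png

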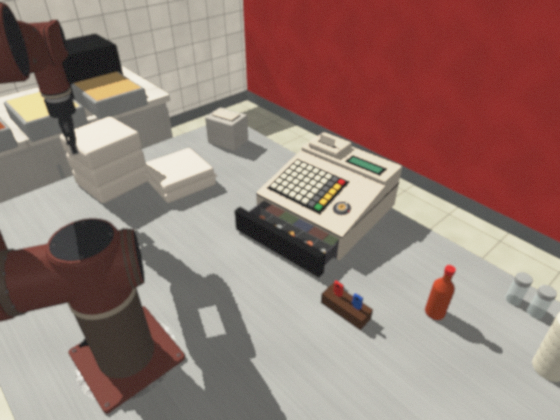

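View pics/top0.png

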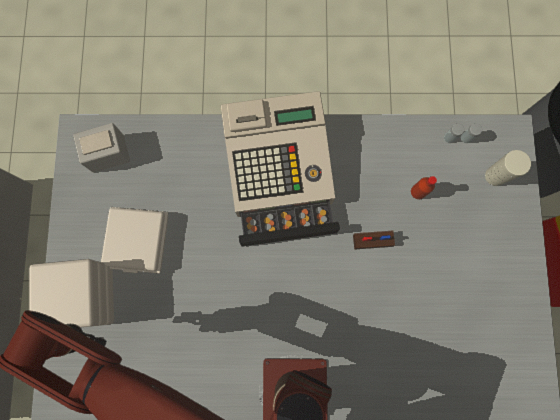

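The side view shows the stand at (346,305) with the red head at (338,288) and the blue one at (357,299), the lock at (342,208), and the open drawer front from (237,222) to (325,262). In the top view the red head is at (367,238), the blue one at (386,238), the lock at (313,173), and the drawer front from (240,240) to (338,230).

```bash
cat > h.py <<'E'
import numpy as np,cv2
from plant import *
def ray(n,uv):
    c=get_calibration(n);T=np.array(c["world_from_camera"]);d=np.linalg.inv(c["intrinsics"])@[uv[0],uv[1],1]
    return T[:3,3],T[:3,:3]@d
def tri(a,b):
    (o1,d1),(o2,d2)=ray("side",a),ray("top",b)
    s=np.linalg.lstsq(np.c_[d1,-d2],o2-o1,rcond=None)[0]
    p,q=o1+s[0]*d1,o2+s[1]*d2
    return (p+q)/2,np.linalg.norm(p-q)
def onz(n,uv,z):
    o,d=ray(n,uv);return o+d*(z-o[2])/d[2]
def proj(n,P):
    c=get_calibration(n);T=np.linalg.inv(c["world_from_camera"]);v=c["intrinsics"]@(T[:3,:3]@P+T[:3,3]);return v[:2]/v[2]
def cloud(n,d):
    v,u=np.mgrid[:420,:560];c=get_calibration(n);T=np.array(c["world_from_camera"])
    X=np.stack([u,v,np.ones_like(u)],-1)@np.linalg.inv(c["intrinsics"]).T*d[...,None]
    return X@T[:3,:3].T+T[:3,3]
def mask(p,col,box):
    h=cv2.cvtColor(p,cv2.COLOR_RGB2HSV).astype(int);H,S,V=h[...,0],h[...,1],h[...,2]
    m=((H<8)|(H>172))&(S>170)&(V>110) if col=="red" else (H>100)&(H<130)&(S>120)&(V>70)
    k=np.zeros_like(m);x0,y0,x1,y1=box;k[y0:y1,x0:x1]=1;return m&k
def cen(m):
    v,u=np.nonzero(m);return np.array([u.mean(),v.mean()]),len(u)
E
python3 - <<'E'
from h import *
np.set_printoptions(precision=4,suppress=True)
I={n:np.load(f"pics/{n}0.npz") for n in("side","top")}
B={"side":(315,270,380,330),"top":(345,225,410,255)}
for c in("red","blue"):
    r={}
    for n in B:
        m=mask(I[n]["p"],c,B[n]);r[n],k=cen(m);C=cloud(n,I[n]["d"])[m];print(c,n,r[n],k,np.median(C,0),C[:,2].max())
    print(tri(r["side"],r["top"]))
for n,b,s in(("side",(220,120,420,320),4),("top",(215,150,415,255),4)):
    x0,y0,x1,y1=b;cv2.imwrite(f"pics/{n}c.png",cv2.resize(I[n]["p"][y0:y1,x0:x1,::-1],None,fx=s if n=="top" else 3,fy=s if n=="top" else 3,interpolation=cv2.INTER_CUBIC))
E
```

```text
red side [337.8462 289.2051] 78 [ 0.4859 -0.2386  0.0673] 0.0888021590021536
red top [366.2083 237.9167] 24 [ 0.4873 -0.2299  0.081 ] 0.0929704396782316
(array([ 0.4903, -0.2346,  0.0611]), np.float64(0.00013659605472088912))
blue side [356.8602 301.1183] 93 [ 0.491  -0.2976  0.0701] 0.9285141290010391
blue top [384.5185 237.1481] 27 [ 0.4907 -0.2894  0.0814] 0.08812891789157562
(array([ 0.4932, -0.2946,  0.0649]), np.float64(0.0018413762151898744))
```

View pics/sidec.png

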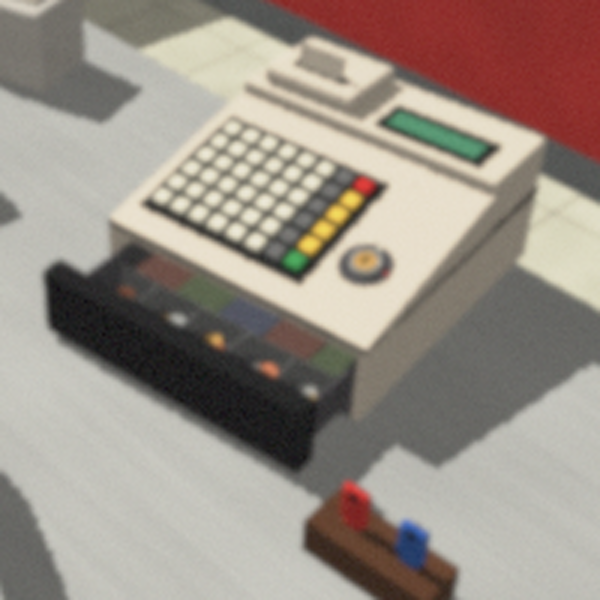

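View pics/topc.png

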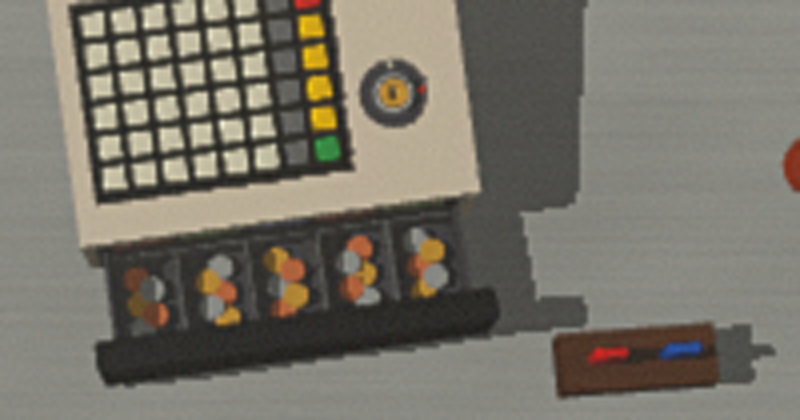

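Crops: in the side crop the lock's brass centre is at about (365,262) and in the top crop at (393,93). The drawer's top front edge runs from (100,345) to (495,292) in the top crop, and the red key is the left one.

```bash
python3 - <<'E'
from h import *
np.set_printoptions(precision=4,suppress=True)
I={n:np.load(f"pics/{n}0.npz") for n in("side","top")}
Cs=cloud("side",I["side"]["d"]);Ct=cloud("top",I["top"]["d"])
# lock
r={}
for n,b in(("side",(328,196,358,220)),("top",(303,163,323,183))):
    p=I[n]["p"];h=cv2.cvtColor(p,cv2.COLOR_RGB2HSV).astype(int);k=np.zeros(p.shape[:2],bool);k[b[1]:b[3],b[0]:b[2]]=1
    br=k&(h[...,0]>9)&(h[...,0]<28)&(h[...,1]>110)&(h[...,2]>90); ring=k&(h[...,2]<125)
    rc=cv2.minEnclosingCircle(np.argwhere(ring)[:,::-1].astype(np.float32)); hull=cv2.convexHull(np.argwhere(ring)[:,::-1].astype(np.int32));M=cv2.moments(hull)
    r[n]=(cen(br)[0],np.array([M["m10"]/M["m00"],M["m01"]/M["m00"]]))
    print(n,cen(br),r[n][1],rc)
    print(" cloud brass",np.median((Cs if n=="side" else Ct)[br],0))
for i in(0,1):print("lock",tri(r["side"][i],r["top"][i]))
# register panel plane from the top depth (cream pixels)
def plane(C):
    c=C.mean(0);return c,np.linalg.svd(C-c,full_matrices=False)[2][2]
p=I["top"]["p"];h=cv2.cvtColor(p,cv2.COLOR_RGB2HSV).astype(int)
cream=(h[...,2]>150)&(h[...,1]>25)&(h[...,0]<30);k=np.zeros_like(cream);k[138:205,225:330]=1
C=Ct[cream&k];c,nn=plane(C);nn*=np.sign(nn[2])
for _ in range(3):
    C=C[abs((C-c)@nn)<.004];c,nn=plane(C);nn*=np.sign(nn[2])
print("panel",c,nn,np.arctan2(-nn[1],-nn[0]),np.arccos(nn[2]),len(C))
# drawer top face edge line, black points z .08-.1
for n,C in(("top",Ct),("side",Cs)):
    g=I[n]["p"].max(2)<60
    s=g&(C[...,2]>.07)&(C[...,2]<.1)&(C[...,0]>.4)&(C[...,0]<.62)&(abs(C[...,1])<.3)
    P=C[s];R=cv2.minAreaRect(P[:,:2].astype(np.float32)*1000);print(n,"drawer",len(P),R,P[:,2].max())
s=(Ct[...,2]>.03)&(Ct[...,2]<.05)&(Ct[...,1]<-.15)&(Ct[...,1]>-.4)&(abs(Ct[...,0]-.49)<.08)
print("stand",cv2.minAreaRect(Ct[s][:,:2].astype(np.float32)*1000),np.median(Ct[s][:,2]))
# drawer front face from side
g=(I["side"]["p"].max(2)<60)&(Cs[...,2]>.02)&(Cs[...,2]<.08)&(Cs[...,0]>.4)&(Cs[...,0]<.62)&(Cs[...,1]<.25)&(Cs[...,1]>-.2)
c,n2=plane(Cs[g]);
Q=Cs[g]
for _ in range(4): Q=Q[abs((Q-c)@n2)<.005];c,n2=plane(Q)
print("face",c,n2,len(Q))
E
```

```text
side (array([335.8718, 202.359 ]), 39) [338.1759 205.1161] ((338.5, 204.5), 11.423759460449219)
 cloud brass [ 0.698  -0.0502  0.1238]
top (array([313.    , 172.7692]), 39) [312.8511 173.0016] ((312.9615478515625, 173.03846740722656), 8.593640327453613)
 cloud brass [ 0.6952 -0.0579  0.1211]
lock (array([ 0.6842, -0.0522,  0.1437]), np.float64(0.0116601635285602))
lock (array([ 0.6892, -0.0545,  0.1312]), np.float64(0.005772431612934083))
panel [0.7073 0.0452 0.1236] [ 0.9478 -0.0482  0.3153] 3.090814822613699 1.2500616589297706 114
top drawer 889 ((561.5989379882812, 28.322479248046875), (145.44508361816406, 328.2778625488281), 7.933417797088623) 0.09969030733494222
side drawer 1029 ((506.4483337402344, 15.640396118164062), (33.67436981201172, 323.24090576171875), 8.092435836791992) 0.09645270910339432
stand ((489.65509033203125, -264.61602783203125), (51.4244499206543, 131.93972778320312), 4.840313911437988) 0.03891540346217448
face [0.5122 0.0013 0.0489] [-0.1449 -0.0122 -0.9894] 273
```

```bash
cat >> h.py <<'E'
def lockpx(I):
    r={}
    for n,b in(("side",(331,199,354,219)),("top",(303,163,323,183))):
        p=I[n];h=cv2.cvtColor(p,cv2.COLOR_RGB2HSV).astype(int);k=np.zeros(p.shape[:2],bool);k[b[1]:b[3],b[0]:b[2]]=1
        if n=="side":k[:,:334]=0
        br=k&(h[...,0]>9)&(h[...,0]<28)&(h[...,1]>110)&(h[...,2]>90)
        ring=k&(h[...,2]<125)
        nl,lab,st,ce=cv2.connectedComponentsWithStats(ring.astype(np.uint8));j=1+np.argmax(st[1:,4])
        M=cv2.moments(cv2.convexHull(np.argwhere(lab==j)[:,::-1].astype(np.int32)))
        r[n]=(cen(br),np.array([M["m10"]/M["m00"],M["m01"]/M["m00"]]),st[j])
    return r
E
python3 - <<'E'
from h import *
np.set_printoptions(precision=4,suppress=True)
I={n:np.load(f"pics/{n}0.npz")["p"] for n in("side","top")};D={n:np.load(f"pics/{n}0.npz")["d"] for n in("side","top")}
r=lockpx(I);print(r);print(tri(r["side"][0][0],r["top"][0][0]),tri(r["side"][1],r["top"][1]))
for n in D:
    u,v=r[n][1].round().astype(int);print(np.median(cloud(n,D[n])[v-3:v+4,u-3:u+4].reshape(-1,3),0))
x=np.array([np.cos(.14),np.sin(.14)])
# push drawer
gripper_to(0)
y=.14
R=[np.pi,0,.14+0]  # tool y along -face y
for d in(.14,.14+np.pi,.14-np.pi):
    print(d,inverse_kinematics([.42,.005,.06],[np.pi,0,d]))
print(inverse_kinematics([.3,.3,.4],[np.pi,0,.14]),inverse_kinematics([.3,.3,.4],[np.pi,0,.14-np.pi]))
E
```

```text
{'side': ((array([341.381 , 206.4286]), 21), array([341.4367, 208.7377]), array([334, 205,  16,   9,  63], dtype=int32)), 'top': ((array([313.    , 172.7692]), 39), array([312.8511, 173.0016]), array([305, 165,  17,  17, 161], dtype=int32))}
(array([ 0.6949, -0.058 ,  0.1242]), np.float64(0.001914124468638053)) (array([ 0.6967, -0.0581,  0.1144]), np.float64(0.0016098857151472983))
[ 0.6876 -0.0635  0.1215]
[ 0.6952 -0.0579  0.1201]
0.14 [-0.1763 -0.0713  2.1848 -0.      1.028   1.2545]
3.2815926535897932 [-0.1763 -0.0713  2.1848  0.      1.028  -1.8871]
-3.001592653589793 [-0.1763 -0.0713  2.1848  0.      1.028  -1.8871]
[ 0.5991 -0.3272  1.7425 -0.      1.7263  2.0299] [ 0.5991 -0.3272  1.7425  0.      1.7263 -1.1117]
```

```bash
python3 - <<'E'
from h import *
np.set_printoptions(precision=4,suppress=True)
R=[np.pi,0,.14];x=np.array([np.cos(.14),np.sin(.14),0])
o=observe();move_l([o["eef_pos"][0],o["eef_pos"][1],.32],feed=.3)
movep([.42,.004,.25],R)
s=np.array([.42,.004,.058]);move_l(s,feed=.25)
t0=observe()["time_s"]
print(move_l(s+x*.10,feed=.06,max_force=1.5),observe()["eef_pos"],observe()["ft_force"])
a=observe()["eef_pos"]
print(move_l(a+x*.22,feed=.06,max_force=22),observe()["eef_pos"],observe()["ft_force"])
b=observe()["eef_pos"];print(np.linalg.norm(b-a))
hold(.3);print(observe()["ft_force"],observe()["eef_pos"],observe()["time_s"])
p,d=get_image("top");np.savez("pics/top1.npz",p=p,d=d);C=cloud("top",d)
cv2.imwrite("pics/top1.png",cv2.resize(p[130:260,200:400,::-1],None,fx=3,fy=3))
E
```

```text
True [0.4827 0.0128 0.0577] [ 0.3904 -0.5604 -0.0034]
True [0.5549 0.0236 0.056 ] [-0.5721  0.6153 -0.5992]
0.07301260278878008
[-0.0654 -0.1495  1.0173] [0.5539 0.0237 0.0557] 7.5083
```

View pics/top1.png

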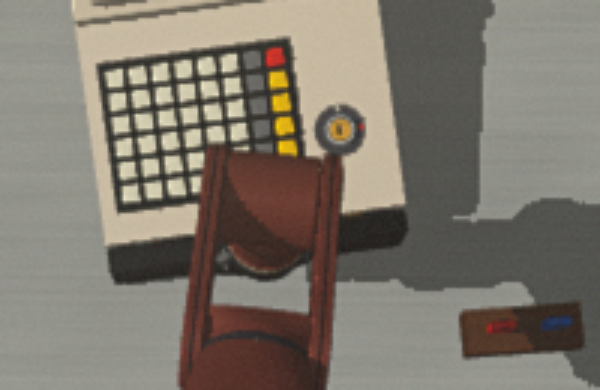

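The top view shows the arm over the register, with the drawer front apparently almost flush with it. I'll push again to confirm it is on its stop.

```bash
python3 - <<'E'
from h import *
np.set_printoptions(precision=4,suppress=True)
x=np.array([np.cos(.14),np.sin(.14),0])
a=observe()["eef_pos"]
print(move_l(a+x*.03,feed=.03,max_force=30),observe()["eef_pos"]-a,observe()["ft_force"])
for k in range(1):
    hold(.2)
b=observe()["eef_pos"];print(b,observe()["ft_force"])
move_l(b-x*.10,feed=.25);c=observe()["eef_pos"];move_l([c[0],c[1],.22],feed=.3)
# go above key
e=.0845
for d in(e+np.pi/2,e-np.pi/2):print(d,inverse_kinematics([.488,-.2347,.15],[np.pi,0,d]),inverse_kinematics([.695,-.058,.2],[np.pi,.0,.14+(d-e)-np.pi/2]),inverse_kinematics([.695,-.058,.2],[np.pi,.0,.14+(d-e)+np.pi/2]))
gripper_to(.045)
movep([.488,-.2347,.15],[np.pi,0,e-np.pi/2])
I={n:get_image(n) for n in("side","top")}
for n in I:np.savez(f"pics/{n}2.npz",p=I[n][0],d=I[n][1])
C=cloud("side",I["side"][1]);g=(I["side"][0].max(2)<60)&(C[...,2]>.07)&(C[...,2]<.1)&(C[...,0]>.45)&(C[...,0]<.68)&(C[...,1]<.25)&(C[...,1]>-.2)
P=C[g];print(cv2.minAreaRect(P[:,:2].astype(np.float32)*1000))
im=np.vstack([cv2.resize(I["side"][0][170:330,220:400],None,fx=2,fy=2),cv2.resize(I["top"][0][140:260,220:400],None,fx=2,fy=2)])
cv2.imwrite("pics/a2.png",im[:,:,::-1]);print(observe()["time_s"],observe()["q"])
E
```

```text
True [ 0.0006  0.0004 -0.0012] [ 0.2949 -0.3041  0.7189]
[0.5541 0.0242 0.0542] [-0.2094 -1.0491  0.7841]
1.6552963267948966 [-0.594   0.0954  1.8252  0.      1.221  -0.6785] [-0.1962  0.4121  1.3476 -0.      1.3818  1.2346] [-0.1962  0.4121  1.3476  0.      1.3818 -1.907 ]
-1.4862963267948965 [-0.594   0.0954  1.8252 -0.      1.221   2.4631] [-0.1962  0.4121  1.3476  0.      1.3818 -1.907 ] [-0.1962  0.4121  1.3476 -0.      1.3818  1.2346]
((573.5250244140625, 36.78849792480469), (25.682342529296875, 299.9429931640625), 8.619272232055664)
11.1333 [-0.5923  0.0944  1.8254  0.0003  1.2213  2.4622]
```

View pics/a2.png

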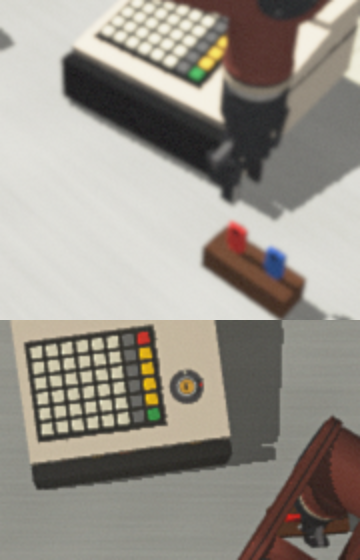

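The drawer is shut: 30 N moved it only 0.6 mm. The gripper is above the red key (side part (236,237)), and the lock is clear at top part (187,386). Now I'll grasp the key.

```bash
python3 - <<'E'
from h import *
np.set_printoptions(precision=4,suppress=True)
e=.0845;R=[np.pi,0,e+np.pi/2]
movep([.488,-.2347,.13],R)
f0=observe()["ft_force"]
print(move_l([.488,-.2347,.048],feed=.1,max_force=8),observe()["eef_pos"])
gripper_to(.0,f_grip=20);o=observe();print(o["opening"],o["grasp_force"],o["ft_force"]-f0,o["torque"],o["eef_pos"])
c=f=o["ft_force"]-f0
gripper_to(.0,f_grip=100);hold(.2);o=observe();print(o["opening"],o["grasp_force"],o["ft_force"]-f0,o["torque"],o["eef_pos"],o["time_s"])
E
```

```text
False [ 0.4885 -0.2351  0.0487]
0.009934524653021332 25.634314119815826 [-0.8368  0.333   2.7161] [ 0.0157  0.138  -0.0069] [ 0.4884 -0.235   0.0487]
0.008808358903465329 97.40756392478943 [-0.6531  1.1526  4.8646] [0.051  0.1786 0.0413] [ 0.4886 -0.2351  0.0488] 15.5667
```

```bash
cat >> h.py <<'E'
from scipy.spatial.transform import Rotation as Ro
RL=(Ro.from_euler("z",.14)*Ro.from_euler("y",-.21)).as_matrix()
RT=RL@np.diag([-1,1,-1]);ET=Ro.from_matrix(RT).as_euler("xyz")
L0=np.array([.695,-.058,.122])   # lock face estimate
SH=.009                          # TCP above shoulder
def at(x,y,z): return L0+RL@[x,y,z+SH]   # TCP so that shoulder sits at lock coords x,y,z
def snap(k,b1,b2):
    I={n:get_image(n) for n in("side","top")}
    for n in I:np.savez(f"pics/{n}{k}.npz",p=I[n][0],d=I[n][1])
    s=cv2.resize(I["side"][0][b1[1]:b1[3],b1[0]:b1[2]],(400,400),interpolation=cv2.INTER_CUBIC);t=cv2.resize(I["top"][0][b2[1]:b2[3],b2[0]:b2[2]],(400,400),interpolation=cv2.INTER_CUBIC)
    cv2.imwrite(f"pics/s{k}.png",np.hstack([s,t])[:,:,::-1])
E
python3 - <<'E'
from h import *
np.set_printoptions(precision=4,suppress=True)
print(inverse_kinematics(at(0,0,.06),ET))
move_l([.4886,-.2351,.20],feed=.15)
movep(at(0,0,.06),ET)
move_l(at(0,0,.040),feed=.1,max_force=4)
o=observe();print(o["eef_pos"]-at(0,0,.04),Ro.from_euler("xyz",o["tcp_rot"]).as_matrix()-RT,o["q"],o["opening"],o["time_s"],o["ft_force"])
snap(3,(302,158,382,238),(273,133,353,213))
for P in(L0,at(0,0,.04-.0385),at(0,0,.04)):print(proj("side",P),proj("top",P))
E
```

```text
[-0.2415  0.2363  1.6018  0.0868  1.1097 -1.9833]
[-0.001  -0.0003 -0.0016] [[-0.0007  0.001  -0.0027]
 [ 0.0011  0.0001  0.0004]
 [ 0.0026  0.001  -0.0005]] [-0.2397  0.2645  1.609   0.0876  1.0769 -1.9836] 0.008849550410658885 18.275 [ 0.0442 -0.2404 -0.7733]
[341.0243 207.0478] [313.1537 172.6936]
[340.9402 204.7128] [313.4742 172.5067]
[340.6229 195.9053] [314.6859 171.8003]
```

View pics/s3.png

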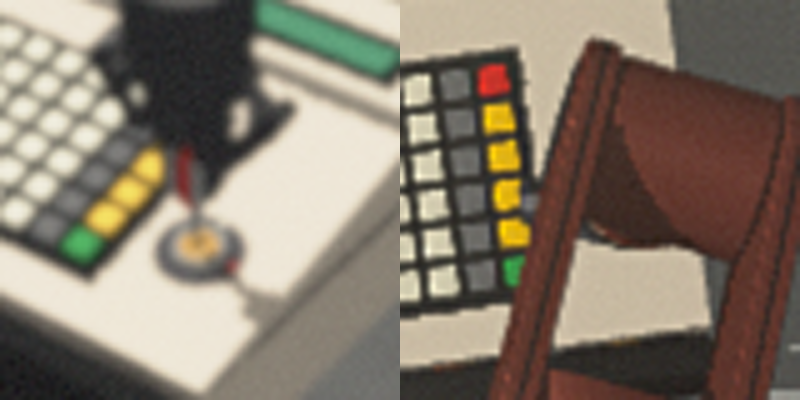

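The side part shows the red key's blade ending at about (197,232), right over the brass plug at (200,243). In the top part the arm hides the lock. I'll go down carefully under a force limit, correcting for droop.

```bash
cat >> h.py <<'E'
def lc(): # shoulder in lock coordinates
    return RL.T@(observe()["eef_pos"]-L0)-[0,0,SH]
DR=np.array([.001,.0003,.0016])
def go(x,y,z,feed=.03,mf=None):
    r=move_l(at(x,y,z)+DR,feed=feed,rotation=ET,max_force=mf);o=observe()
    print(r,"pos mm",(lc()*1000).round(2),"F lock",(RL.T@o["ft_force"]).round(1),"M",(RL.T@o["torque"]).round(2),"t",round(o["time_s"],2));return r
E
python3 - <<'E'
from h import *
go(.0005,-.0005,.034,.05,6)
go(.0005,-.0005,.022,.02,6)
hold(.1);print(RL.T@observe()["ft_force"],lc())
E
```

```text
False pos mm [ 1.86 -0.35 35.24] F lock [ 0.3 -0.3 -1.3] M [-0.    0.08 -0.05] t 18.62
False pos mm [ 1.02 -0.24 22.71] F lock [-2.9  0.3 -1.1] M [0.01 0.61 0.04] t 19.38
[-2.86129953  0.72556365 -0.30578406] [ 0.00109782 -0.0002152   0.02288936]
```

```bash
python3 - <<'E'
from h import *
x,y=.0005,-.0005
for z in(.022,.019,.016,.013):
    x-=.0003 if (RL.T@observe()["ft_force"])[0]<-1.5 else 0
    if go(x,y,z,.02,25): break
E
```

```text
False pos mm [ 1.14 -0.21 23.15] F lock [-3.6  1.  -1.9] M [ 0.04  0.81 -0.01] t 19.73
False pos mm [ 0.98 -0.38 20.59] F lock [-4.4 -0.3  1.5] M [0.02 1.13 0.03] t 20.02
False pos mm [ 0.93 -0.54 18.01] F lock [-4.6  1.2  3.2] M [ 0.37  1.2  -0.02] t 20.32
False pos mm [ 0.62 -0.42 14.57] F lock [-3.4 -0.8 -0.2] M [-0.25  0.94  0.01] t 20.62
```

```bash
python3 - <<'E'
from h import *
x,y=-.0004,-.0005
for z in(.010,.007,.004,.001,-.002):
    if go(x,y,z,.02,35): break
    if (RL.T@observe()["ft_force"])[0]<-3: x-=.0003
E
```

```text
False pos mm [ 0.37 -0.39 11.62] F lock [-7.   0.1  4.9] M [-0.07  1.6   0.02] t 20.93
False pos mm [-0.18 -0.35  8.06] F lock [-5.1 -0.7 -0.4] M [-0.06  1.24  0.07] t 21.23
False pos mm [-0.33 -0.38  5.33] F lock [-6.6 -0.3  3.1] M [-0.08  1.44 -0.  ] t 21.52
False pos mm [-0.35 -0.38  2.62] F lock [-5.3  0.3  1.6] M [0.06 1.25 0.05] t 21.82
False pos mm [-0.29 -0.43  0.91] F lock [-9.9  1.3 11.4] M [0.21 2.   0.05] t 22.12
```

```bash
python3 - <<'E'
from h import *
x,y=-.0008,-.0005
for z in(-.004,-.006):
    if go(x,y,z,.02,30): break
hold(.2);print(lc()*1000,RL.T@observe()["ft_force"])
snap(4,(302,158,382,238),(273,133,353,213))
E
```

```text
False pos mm [ 0.86 -0.84  0.55] F lock [-13.9   1.7  21.9] M [0.25 2.69 0.02] t 22.38
False pos mm [ 1.22 -1.27  0.35] F lock [-18.1   3.   31.8] M [0.33 3.56 0.02] t 22.63
[ 1.22751593 -1.31706702  0.38091827] [-19.1252613    1.46264098  32.11524449]
```

View pics/s4.png

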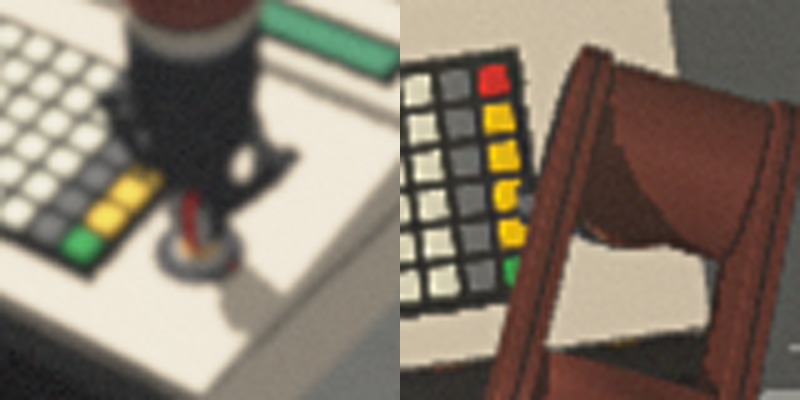

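Side part: the key stands in the lock, its red head's lower end at about (193,245), just above the ring. I'll relieve the side force, then try a small test turn.

```bash
python3 - <<'E'
from h import *
go(-.0008,-.0005,-.003,.02)
go(-.0020,-.0005,-.003,.02)
go(-.0030,-.0005,-.003,.02)
hold(.1)
q=np.array(observe()["q"]);m0=(RL.T@observe()["torque"])[2]
for a in(.1,.2,.3):
    p=q.copy();p[5]+=a;set_joints(p);hold(.05);o=observe()
    print(a,o["q"][5]-q[5],"Mz",(RL.T@o["torque"])[2]-m0,"F",(RL.T@o["ft_force"]).round(1),(lc()*1000).round(2),o["time_s"])
    if abs((RL.T@o["torque"])[2]-m0)>.25: break
E
```

```text
False pos mm [ 0.93 -1.09  0.71] F lock [-10.7   0.3  14.6] M [-0.03  2.06  0.01] t 23.23
False pos mm [ 0.7  -1.08  0.76] F lock [-6.6  1.  12.3] M [0.01 1.48 0.02] t 23.48
False pos mm [ 0.02 -1.06  0.85] F lock [-6.6  0.5 11.7] M [ 0.    1.28 -0.02] t 23.73
0.1 0.100100063991164 Mz 0.04070774840192856 F [-6.9  1.5  5.5] [-0.1  -0.74  1.48] 24.1333
0.2 0.2000482044067895 Mz -0.020074162016664017 F [-6.1  1.6  7.1] [-0.12 -0.61  1.45] 24.4333
0.3 0.3000773659163216 Mz 0.023943013638485708 F [-6.4  1.9  6. ] [-0.12 -0.5   1.46] 24.7333
```

```bash
cat >> h.py <<'E'
def turn(a,x=-.003,y=-.0005,z=-.003):
    set_joints(inverse_kinematics(at(x,y,z)+DR,Ro.from_matrix(RT@Ro.from_euler("z",a).as_matrix()).as_euler("xyz")));hold(.05)
    o=observe();Rn=RT.T@Ro.from_euler("xyz",o["tcp_rot"]).as_matrix()
    print(a,round(np.arctan2(Rn[1,0],Rn[0,0]),3),"M",(RL.T@o["torque"]).round(3),"F",(RL.T@o["ft_force"]).round(1),(lc()*1000).round(2),round(o["opening"],4),round(o["time_s"],2))
E
python3 - <<'E'
from h import *
for a in(.3,.5,.7,.9):turn(a)
snap(5,(302,158,382,238),(273,133,353,213))
E
```

```text
0.3 0.3 M [0.376 1.358 0.029] F [-6.7  1.9 12. ] [-0.14 -0.46  0.8 ] 0.009 25.03
0.5 0.5 M [ 4.630e-01  1.336e+00 -1.000e-03] F [-5.9  2.5 12.9] [ 0.01 -0.23  0.84] 0.0089 25.39
0.7 0.7 M [0.704 1.156 0.046] F [-5.5  3.  12. ] [0.13 0.08 0.82] 0.0088 25.75
0.9 0.9 M [0.767 1.069 0.054] F [-5.2  4.4 12.3] [0.28 0.27 0.84] 0.0091 26.11
```

View pics/s5.png

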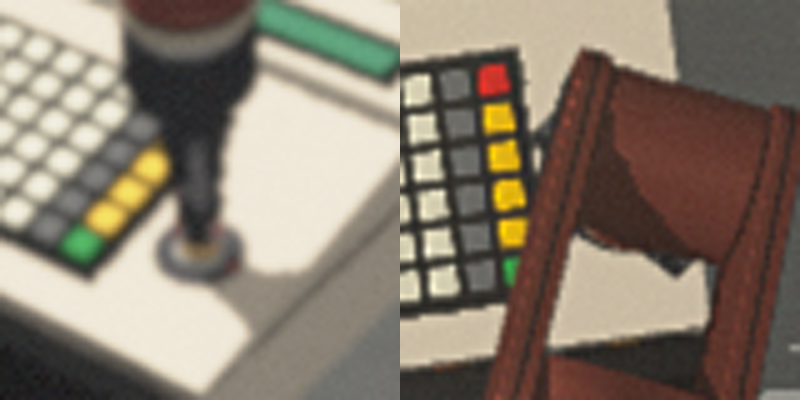

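The side part shows the gripper turned, with the key still down in the lock at (203,245). The spring moment is rising as it should, so I'll carry on to the stop.

```bash
python3 - <<'E'
from h import *
for a in(1.2,1.5,1.6,1.7,1.76):turn(a)
E
```

```text
1.2 1.2 M [0.921 0.891 0.1  ] F [-4.2  5.3 10.6] [0.66 0.53 0.88] 0.0087 26.65
1.5 1.5 M [1.048 0.612 0.024] F [-2.8  5.5  9.3] [1.06 0.67 0.91] 0.0087 27.09
1.6 1.6 M [1.047 0.499 0.072] F [-3.2  5.6  9.4] [1.24 0.72 0.91] 0.0088 27.39
1.7 1.7 M [1.073 0.386 0.138] F [-2.1  6.   8.8] [1.34 0.74 0.9 ] 0.0086 27.69
1.76 1.759 M [1.053 0.373 0.166] F [-0.5  4.4  7.8] [1.44 0.71 0.96] 0.0088 27.99
```

```bash
python3 - <<'E'
from h import *
def mz(): 
    v=[]
    for _ in range(5):hold(.03);v.append((RL.T@observe()["torque"])[2])
    return np.round([np.mean(v),np.std(v)],3)
print(mz())
for a in(1.80,1.84):turn(a);print(mz())
hold(.5);print(mz(),observe()["grasp_force"],observe()["opening"])
snap(6,(302,158,382,238),(340,190,440,290))
E
```

```text
[0.114 0.037]
1.8 1.799 M [1.046 0.272 0.223] F [-1.4  5.5  8.1] [1.52 0.72 0.98] 0.0091 28.46
[0.207 0.024]
1.84 1.839 M [0.993 0.269 0.292] F [-0.3  4.2  8. ] [1.54 0.7  0.97] 0.0088 28.93
[0.301 0.008]
[0.276 0.027] 99.35197591781616 0.009011416981839746
```

View pics/s6.png

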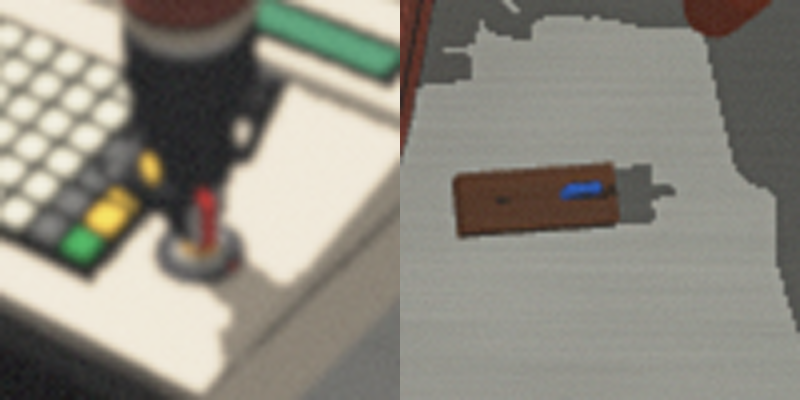

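The side part shows the turned key (red head at (205,215)) seated in the lock. The top part shows the blue key undisturbed in the stand at (582,190). The moment of 0.28 N m is well above the spring's, so the key is against its stop.

```bash
python3 -c "
from plant import *
print(job_done())"
```

```text
the job is handed in; nothing more can be done
None
```

I handed the job in with the drawer pushed home (a 30 N push moved it only 0.6 mm), the red key seated in the lock and held a quarter turn clockwise against its stop (0.28 N m), and the blue key still in its stand; I made no separate final check of the meal box or bottle.

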